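# Load the baking tray from the flap dispenser

### The job

First clear the used brown loaf tins off the baking tray into the blue wash tub. Then take every clean tin from behind the dispenser's spring flap, drawing the flap towards you and holding it open with the hand as you reach in, and stand them all upright and flat inside the baking tray, side by side, with every pull lug pointing squarely to the tray's front edge (the long side nearest the robot) so that they can be drawn from the oven. Leave the flap shut and the other things on the counter where they are.

Things in the scene. Friction and masses are not known exactly. Their poses are not given: they have to be found in the camera images.
- dispenser: Metal tin dispenser, fixed, 420 mm wide (y). Origin on the table under the middle of its pick-up trough; -x is the front, facing the robot. Trough floor 12 mm up, inside x -81..81, y -206..206 mm; front wall 52 mm high at x -83; sides 52 mm, but 135 mm high at x 35..85; back wall 118 mm at x 83; closed stock box behind it (x 85..160), 114 mm high. The clean tins stand in the trough.
- flap (a joint): Clear flap, 400 mm wide, over the trough, hinged along the trough's front edge: 0 = shut (rising 33 degrees from the hinge to the back), grows as its back edge is drawn up, over and down to the front; upright at 1.0, stop at 1.8 rad. Spring and weight shut it (about 0.2 N m, 1 to 2 N at its edge). It never stays open: the hand reaching in behind it must hold it.
- flap_tab (a point): Middle of the flap's free back edge, at the foot of its orange finger tab (moves with the flap). Shut, it is 150 mm above the table, 64 mm behind the dispenser's origin. The tab is 400 mm wide, 4 mm thick, stands 26 mm up from the edge and has free room behind it above the back wall: fingertips go down behind it and draw it forward.
- flap_hinge (a point): Middle of the flap's hinge axis, along the dispenser's y: 56 mm above the table, 83 mm ahead of the dispenser's origin. The flap runs 173 mm straight from here to the foot of the tab, 4 mm thick. Go down close behind the front wall with the flap past upright, then move back over the tin: so no part of the hand lands on the flap's edge.
- tray: Dark steel baking tray, fixed, 132 mm deep (x) by 393 mm wide (y) outside, rim 16 mm high and 4 mm thick, floor 4 mm thick (top of floor 4 mm above the table). Origin: centre of its underside. -x is its front edge, the long side nearest the robot. Four tins fit side by side (about 90 mm apart); their lugs reach out over the rim.
- tub: Blue open wash tub, fixed, 160 mm (x) by 270 mm (y), 80 mm high, wall and floor 5 mm. Origin: centre of its underside.
- tin1_center (a point): Clean bright metal loaf tin, open on top, 92 mm long (x) by 50 mm wide (y) by 36 mm high, walls 3 mm, 70 g (nominal). This point is its centre, 18 mm above its underside; its +x axis points to the pull lug, z up. In the trough the tins stand in a row about 92 mm apart, length along the dispenser's x, lug either to its front or its back. May be absent.
- tin1_lug (a point): Outer end of that tin's pull lug: a flat tab 26 mm wide and 4 mm thick that stands out 23 mm from one short end at rim height (69 mm from the tin's centre along +x).
- tin2_center (a point): Clean bright metal loaf tin, open on top, 92 mm long (x) by 50 mm wide (y) by 36 mm high, walls 3 mm, 70 g (nominal). This point is its centre, 18 mm above its underside; its +x axis points to the pull lug, z up. In the trough the tins stand in a row about 92 mm apart, length along the dispenser's x, lug either to its front or its back. May be absent.
- tin2_lug (a point): Outer end of that tin's pull lug: a flat tab 26 mm wide and 4 mm thick that stands out 23 mm from one short end at rim height (69 mm from the tin's centre along +x).
- tin3_center (a point): Clean bright metal loaf tin, open on top, 92 mm long (x) by 50 mm wide (y) by 36 mm high, walls 3 mm, 70 g (nominal). This point is its centre, 18 mm above its underside; its +x axis points to the pull lug, z up. In the trough the tins stand in a row about 92 mm apart, length along the dispenser's x, lug either to its front or its back. May be absent.
- tin3_lug (a point): Outer end of that tin's pull lug: a flat tab 26 mm wide and 4 mm thick that stands out 23 mm from one short end at rim height (69 mm from the tin's centre along +x).
- tin4_center (a point): Clean bright metal loaf tin, open on top, 92 mm long (x) by 50 mm wide (y) by 36 mm high, walls 3 mm, 70 g (nominal). This point is its centre, 18 mm above its underside; its +x axis points to the pull lug, z up. In the trough the tins stand in a row about 92 mm apart, length along the dispenser's x, lug either to its front or its back. May be absent.
- tin4_lug (a point): Outer end of that tin's pull lug: a flat tab 26 mm wide and 4 mm thick that stands out 23 mm from one short end at rim height (69 mm from the tin's centre along +x).
- used1_center (a point): Used dark brown loaf tin of the same shape and size as the clean ones (92 x 50 x 36 mm, lug at its +x end), standing upright somewhere on the tray at the start. This point is its centre, 18 mm above its underside. May be absent.
- used2_center (a point): Used dark brown loaf tin of the same shape and size as the clean ones (92 x 50 x 36 mm, lug at its +x end), standing upright somewhere on the tray at the start. This point is its centre, 18 mm above its underside. May be absent.
- pearls: Closed white jar with a red lid, 64 mm across, 100 mm high; leave it alone. Origin: under its middle.
- palette: Spatula, 240 mm, lying; leave it alone. Origin: under its middle.
- bowl: White bowl, 160 mm across, 75 mm high; leave it alone. Origin: under its middle.
- jug: White measuring mug, 84 mm across, 100 mm high; leave it alone. Origin: under its middle.
- brush: Pastry brush, 200 mm, lying; leave it alone. Origin: under its middle.

How it is judged (in metres and radians):
On the way, in this order (a step that is already met when the one before it is completed fails the run):
1. the used tins are all in the wash tub (x of used1_center in the frame of tub between -0.075 and 0.075 m and y of used1_center in the frame of tub between -0.13 and 0.13 m and z of each of used1_center, used2_center in the frame of tub below 0.08 m and x of used2_center in the frame of tub between -0.075 and 0.075 m and y of used2_center in the frame of tub between -0.13 and 0.13 m), for 0.2 s.
2. the clean tins all stand in the tray, lugs to its front (x of tin1_center in the frame of tray between -0.03 and 0.03 m and y of tin1_center in the frame of tray between -0.18 and 0.18 m and z of each of tin1_center, tin2_center, tin3_center, tin4_center in the frame of tray below 0.029 m and angle between each of tin1_center, tin2_center, tin3_center, tin4_center's own z axis and vertical below 0.15 rad and x of each of tin1_lug, tin2_lug, tin3_lug, tin4_lug in the frame of tray below -0.02 m and angle between the x axis of each of tin1_center, tin2_center, tin3_center, tin4_center and the x axis of tray, either way round below 0.35 rad and x of tin2_center in the frame of tray between -0.03 and 0.03 m and y of tin2_center in the frame of tray between -0.18 and 0.18 m and x of tin3_center in the frame of tray between -0.03 and 0.03 m and y of tin3_center in the frame of tray between -0.18 and 0.18 m and x of tin4_center in the frame of tray between -0.03 and 0.03 m and y of tin4_center in the frame of tray between -0.18 and 0.18 m), for 0.2 s.
At the end, for the whole second after the job is handed in: Every used tin lies inside the tub; every clean tin stands flat on the tray's floor (within 0.15 rad of upright, not on the rim), its lug to the tray's front edge and its length within 0.35 rad of square to that edge; everything is at rest and the flap is shut (under 0.06 rad) (all of step 1 and all of step 2 and linear speed of each of tin1, tin2, tin3, tin4, used1, used2 below 0.03 m/s and value of joint flap below 0.06 rad); the robot touches nothing.
It fails at once if the pearls is pushed more than 40 mm (distance of pearls from where it was at the start of the episode above 0.04 m).
It fails at once if the palette is pushed more than 40 mm (distance of palette from where it was at the start of the episode above 0.04 m).
It fails at once if the bowl is pushed more than 40 mm (distance of bowl from where it was at the start of the episode above 0.04 m).
It fails at once if the jug is pushed more than 40 mm (distance of jug from where it was at the start of the episode above 0.04 m).
It fails at once if the brush is pushed more than 40 mm (distance of brush from where it was at the start of the episode above 0.04 m).
Of tin1, tin2, tin3, tin4 only 3 to 4 are there at a start; the rules pass over those that are not, and their reading is None.
Of used1, used2 only 1 to 2 are there at a start; the rules pass over those that are not, and their reading is None.
At some moment in a run one of used1, used2 may be knocked a few centimetres aside while the robot is not near it.
Once in a run the grip may slacken for a moment while it holds something.
It also fails if it takes over 210 s, if anything falls off the work surface, if the arm or the gripper's body presses on something with over 40 N, if the wrist force passes 120 N, or if a joint passes its speed limit or range.

### The arm

A 6-joint arm with a two-finger parallel gripper is mounted at the origin on the work surface. World frame = base frame: x ahead of the robot, y to its left, z up, the work surface at z = 0. Lengths are in m, angles in degrees, forces in N, time in s.
With the tool pointing down it reaches from about 0.325 to 0.85 m from the base axis. Payload 15.5 kg.
Tool frame: the origin (TCP) lies midway between the tips of the shut fingers; the grasp point (between the pads) lies 19 mm behind it; y points along the fingers, x is the direction in which the jaws open and shut, and the axes are right-handed (so a half turn about y gives the same grasp; the last joint's range is limited). The gripper opens to 91 mm and grips with 3 to 60 N. Pads are 32 mm wide; open, the fingers measure 118 mm over their backs; the gripper's body (76 mm by 178 mm) begins 60 mm behind the grasp point.
Start: joints at [65.231, 28.281, 77.091, -0, 74.628, -5.472], TCP at [0.207, 0.59, 0.214] pointing down, gripper open.
Joint ranges: [-166.48, 166.48], [-47.26, 123.95], [12.59, 153.08], [-70.14, 250.14], [6.76, 159.57], [-176.63, 176.63]. Speed limits (degrees/s): [108.29, 108.29, 147.25, 172.46, 172.46, 172.46].

### API

Orientations are given as a 3x3 rotation matrix whose columns are the frame's x, y, z axes.
In Python, from bench import ctrl gives the robot as it stands. The module is installed in compiled form; this text tells all that it offers. Calls block until the motion is done:
- ctrl.goto(position, orientation): joint-space move of the TCP to a pose.
- ctrl.move_l(position, vel=0.15, ori=None, contact_N=None): straight line of the TCP; ori=None keeps the orientation; vel is the mean speed in m/s. With contact_N (N) it stops when the force on the tool has changed by that much, and returns True; else False.
- ctrl.movej(angles): joint-space move.
- ctrl.command_gripper(opening): opening from 0.0 (shut) to 1.0 (fully open); the grip force is fixed at half the most; returns when the fingers have stopped.
- ctrl.sleep(seconds).
- ctrl.ik(position, orientation): joint angles nearest the present ones, or None.
- ctrl.read_camera(name): name is "side" or "top" or "wrist"; returns the picture (384x512x3 uint8, blue, green, red); there is no depth.
- ctrl.camera_params(name): a dict with "fx", "fy", "cx", "cy" (pixels), "D" ([k1, k2, p1, p2, k3] as OpenCV has them; the pictures are not rectified), "pose" (4x4, takes a point from camera to world coordinates); the wrist camera has in their place "T_tool_cam" (4x4, takes a point from camera to tool coordinates, whose origin is the TCP and whose axes are the tool frame's). Camera axes: x right, y up, looking along -z (the intrinsics and any distortion apply to the point x, -y, -z); pixel columns grow to the right and rows downward; lengths in m; the calibration is good to about 2 mm. A picture is of the moment at which its call begins: read the wrist's pose just before it. camera_params takes no time and is no camera call.
A pose or a line that the arm cannot do raises ctrl.MotionError and nothing moves.
- ctrl.sign_off(): hands the job in, once; it reports no verdict.
Readings, each from a call of its own:
- ctrl.current_t(): time.
- ctrl.current_q(): joint angles.
- ctrl.current_dq(): joint speeds.
- ctrl.current_effort(): joint torques, N m.
- ctrl.current_tool_pos(): TCP position.
- ctrl.current_eef_rot(): TCP orientation.
- ctrl.current_contact_force(): force on the tool from outside, world axes, zero at the start.
- ctrl.current_wrist_torque(): the same for the moment, N m.
- ctrl.current_grip_width(): opening from 0.0 (shut) to 1.0 (fully open).
Only numpy, scipy, OpenCV 4.12 (cv2) and the standard library are available. Lean on these libraries where they do the work, as an engineer would, in place of code of your own. Each camera call takes 0.05 s, during which the arm holds its last target.

## Working session

There is one attempt and no reset: what is moved stays moved. The work goes in short steps, each a Python script; the robot and the scene stay as the last script left them, time stands still between calls to the robot, and variables do not carry over. Pictures are saved under pics/ and viewed, and the job is handed in when it is done.

```bash
mkdir -p pics; ls; python3 - <<'E'
from bench import ctrl
import cv2, numpy as np
np.set_printoptions(precision=4,suppress=True)
print(ctrl.current_t(), ctrl.current_tool_pos()); print(ctrl.current_eef_rot())
for n in ["side","top","wrist"]:
    cv2.imwrite(f"pics/{n}0.png",ctrl.read_camera(n)); print(n,ctrl.camera_params(n))
E
```

```text
pics
0.0 [0.2064 0.5896 0.2134]
[[ 0.3304 -0.0005 -0.9438]
 [ 0.9438 -0.0011  0.3304]
 [-0.0012 -1.      0.0001]]
side {'fx': 479.3404339478025, 'fy': 479.3404339478025, 'cx': 252.29930649755462, 'cy': 180.18058664651713, 'D': array([0.0556, 0.    , 0.    , 0.    , 0.    ]), 'pose': array([[ 0.9973,  0.0306, -0.0661,  0.4712],
       [-0.0716,  0.5746, -0.8153, -1.6095],
       [ 0.013 ,  0.8179,  0.5752,  1.2332],
       [ 0.    ,  0.    ,  0.    ,  1.    ]])}
top {'fx': 485.38298118861064, 'fy': 485.38298118861064, 'cx': 256.72036295870276, 'cy': 197.70904935192567, 'D': array([-0.0151,  0.    ,  0.    ,  0.    ,  0.    ]), 'pose': array([[ 0.0202,  0.9873, -0.1578,  0.2807],
       [-0.9998,  0.0209,  0.0029,  0.0118],
       [ 0.0062,  0.1577,  0.9875,  2.0032],
       [ 0.    ,  0.    ,  0.    ,  1.    ]])}
wrist {'fx': 303.5377469255936, 'fy': 303.5377469255936, 'cx': 252.1746969223389, 'cy': 188.47908765200293, 'D': array([-0.0806,  0.    ,  0.    ,  0.    ,  0.    ]), 'T_tool_cam': array([[ 1.    ,  0.0004,  0.0004,  0.    ],
       [ 0.0003,  0.2362, -0.9717, -0.1704],
       [-0.0005,  0.9717,  0.2362,  0.0654],
       [ 0.    ,  0.    ,  0.    ,  1.    ]])}
```

View pics/top0.png

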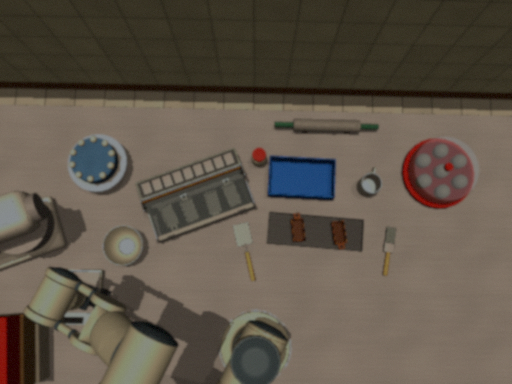

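View pics/side0.png

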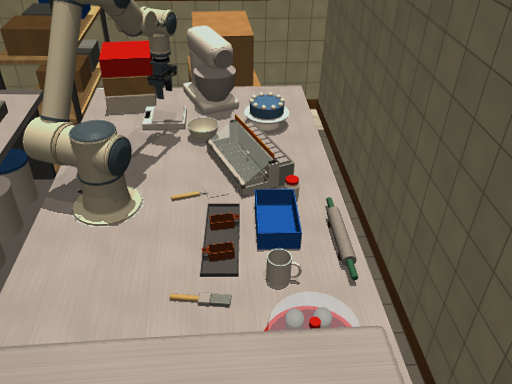

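View pics/wrist0.png

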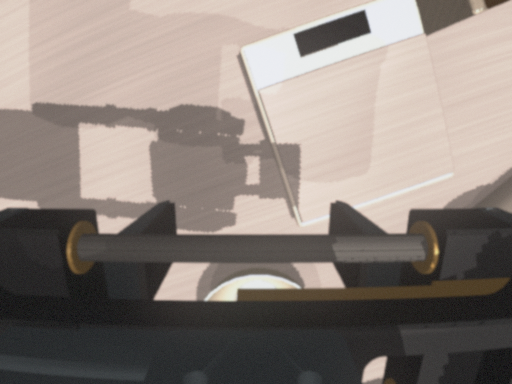

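The top view shows four tins under the flap (pixels about (165,216) to (238,188)), two brown tins at (298,228) and (339,233), the tub at (302,178), and the tray at (316,231). I'll write helpers and zoom in.

```bash
cat > h.py <<'E'
from bench import ctrl
import cv2, numpy as np
np.set_printoptions(precision=4,suppress=True)
def P(n):
    return ctrl.camera_params(n)
def K(p): return np.array([[p['fx'],0,p['cx']],[0,p['fy'],p['cy']],[0,0,1.]])
def pose(n,tool=None):
    p=P(n)
    if n!='wrist': return p['pose']
    T=np.eye(4); T[:3,:3],T[:3,3]=tool if tool is not None else (ctrl.current_eef_rot(),ctrl.current_tool_pos())
    return T@p['T_tool_cam']
def plane(n,px,z,T=None):
    p=P(n); T=pose(n) if T is None else T
    u=cv2.undistortPoints(np.array(px,float).reshape(-1,1,2),K(p),np.array(p['D'],float)).reshape(-1,2)
    d=np.c_[u[:,0],-u[:,1],-np.ones(len(u))]@T[:3,:3].T
    o=T[:3,3]
    s=(z-o[2])/d[:,2]
    return o+d*s[:,None]
def proj(n,pts,T=None):
    p=P(n); T=pose(n) if T is None else T
    c=(np.array(pts,float).reshape(-1,3)-T[:3,3])@T[:3,:3]
    c=c*[1,-1,-1]
    return cv2.projectPoints(c,np.zeros(3),np.zeros(3),K(p),np.array(p['D'],float))[0].reshape(-1,2)
def mask(im,lo,hi):
    return cv2.inRange(cv2.cvtColor(im,cv2.COLOR_BGR2HSV),np.array(lo),np.array(hi))
def down(a): # jaw axis x at world angle a (deg); tool y down
    a=np.radians(a); x=np.array([np.cos(a),np.sin(a),0]); y=np.array([0,0,-1.])
    return np.c_[x,y,np.cross(x,y)]
E
python3 - <<'E'
import cv2
im=cv2.imread('pics/top0.png')
cv2.imwrite('pics/c1.png',cv2.resize(im[140:250,130:265],None,fx=5.5,fy=5.4,interpolation=cv2.INTER_CUBIC))
cv2.imwrite('pics/c2.png',cv2.resize(im[150:260,260:370],None,fx=5.4,fy=5.4,interpolation=cv2.INTER_CUBIC))
E
```

```text
(no output)
```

View pics/c1.png

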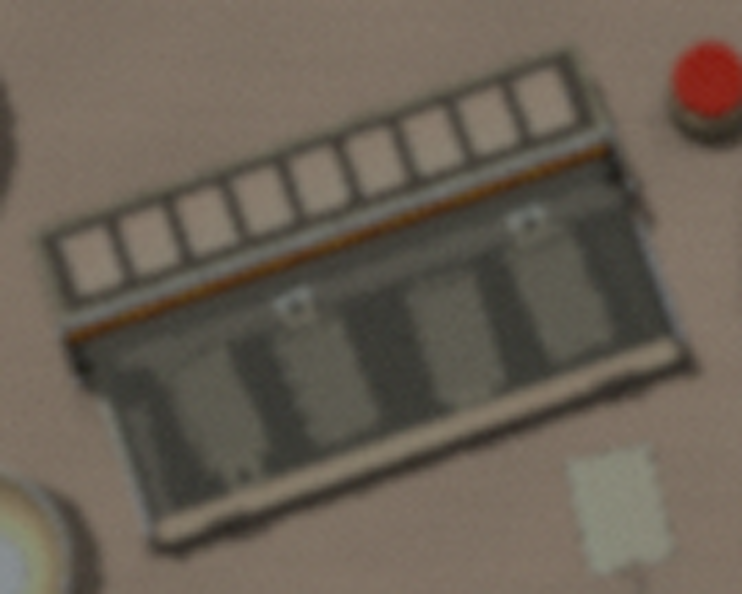

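View pics/c2.png

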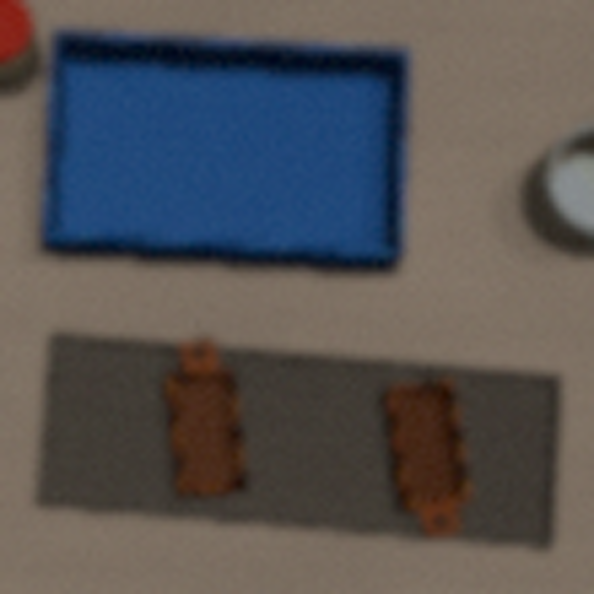

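The crop shows lugs at the back on tins 2 and 4 from the left (crop (295,305) and (527,218)), and at the front on tin 1 ((240,472)). Tin 3's lug isn't visible, so it is probably at the front. Next I'll measure poses.

```bash
cat > locate.py <<'E'
from h import *
def rect(m,off=(0,0)):
    c=max(cv2.findContours(m,cv2.RETR_EXTERNAL,cv2.CHAIN_APPROX_NONE)[0],key=cv2.contourArea)
    return c
im=cv2.imread('pics/top0.png')
def sub(m,x0,x1,y0,y1):
    o=np.zeros_like(m);o[y0:y1,x0:x1]=m[y0:y1,x0:x1];return o
def mr(m,z):
    c=rect(m).reshape(-1,2); w=plane('top',c,z)[:,:2].astype(np.float32)
    return cv2.minAreaRect(w)
blue=sub(mask(im,(100,120,30),(125,255,255)),260,345,150,210)
print('tub rim z.08',mr(blue,.08))
g=cv2.cvtColor(im,cv2.COLOR_BGR2HSV)
print(g[240,275],g[240,318],g[255,318],g[228,298])
gray=cv2.cvtColor(im,cv2.COLOR_BGR2GRAY)
tr=sub(((gray<80)*255).astype(np.uint8),263,368,205,255)
tr=cv2.morphologyEx(tr,cv2.MORPH_CLOSE,np.ones((5,5)))
print('tray',mr(tr,.016))
br=mask(im,(0,120,40),(15,255,255))
for a,b in ((280,315),(325,355)):
    m=sub(br,a,b,205,255); 
    c=rect(m).reshape(-1,2); w=plane('top',c,.038)[:,:2]
    r=cv2.minAreaRect(w.astype(np.float32)); print('used',r)
og=sub(mask(im,(5,130,60),(20,255,255)),138,245,160,205)
ys,xs=np.nonzero(og); print(len(xs)); w=plane('top',np.c_[xs,ys],.163)[:,:2]
r=cv2.minAreaRect(w.astype(np.float32));print('tab',r, w.mean(0))
l=cv2.fitLine(w.astype(np.float32),cv2.DIST_HUBER,0,.01,.01).ravel();print(l)
E
python3 locate.py
```

```text
tub rim z.08 ((0.6750271916389465, -0.17224924266338348), (0.26381081342697144, 0.1619430035352707), 88.16270446777344)
[15 38 67] [21 50 66] [ 16  53 121] [ 10 156  75]
tray ((0.4658384621143341, -0.2365933060646057), (0.39204955101013184, 0.13491956889629364), 86.34796142578125)
used ((0.47726237773895264, -0.16015508770942688), (0.11497484147548676, 0.05356016010046005), 5.998426914215088)
used ((0.4510863125324249, -0.33034273982048035), (0.11398433148860931, 0.053703706711530685), 8.308110237121582)
180
tab ((0.6202641129493713, 0.25908440351486206), (0.007436700165271759, 0.39195454120635986), 21.665542602539062) [0.62   0.2599]
[ 0.367  -0.9302  0.6175  0.2662]
```

```bash
cat >> h.py <<'E'
TUB=np.array([.675,-.172]); TUBA=-1.84
TRAY=np.array([.466,-.2366]); TRAYA=-3.65
DA=21.5
def rot2(a):
    a=np.radians(a); return np.array([[np.cos(a),-np.sin(a)],[np.sin(a),np.cos(a)]])
DO=np.array([.559,.235])
def D(x,y): return DO+rot2(DA)@[x,y]
def T(x,y): return TRAY+rot2(TRAYA)@[x,y]
E
python3 - <<'E'
from h import *
def t(p,z,a):
    q=ctrl.ik([p[0],p[1],z],down(a)); print(p,z,a,None if q is None else np.array(q))
for y in(-138,138):
    for a in (DA-90,DA+90): 
        for x,z in((-10,.02),(85,.16),(-140,.21),(-10,.30)): t(D(x/1e3,y/1e3),z,a)
for y in (-.135,.135):
    for a in (TRAYA-90,TRAYA+90): t(T(0,y),.015,a)
for a in (96,-84): t([.466,-.16],.012,a); t([.67,-.11],.05,a); t([.67,-.23],.05,a)
# front bar corners
w=plane('top',[[158.2,239],[254.5,205.7]],.056); print(w); R=rot2(DA); print((w[:,:2]-DO)@R)
print(DO)
# other sanity: stock box back corners
w=plane('top',[[130+575/5.5,140+50/5.4],[130+45/5.5,140+235/5.4]],.114); print((w[:,:2]-DO)@R)
E
```

```text
[0.6003 0.1029] 0.02 -68.5 [ 4.1147 40.5201 89.5344 -0.     49.9455 72.6147]
[0.6887 0.1378] 0.16 -68.5 [ 6.4436 37.3574 68.4773 -0.     74.1653 74.9436]
[0.4793 0.0553] 0.21 -68.5 [-0.5152 17.129  96.9106 -0.     65.9604 67.9848]
[0.6003 0.1029] 0.3 -68.5 [ 4.1147 23.1082 72.1842 -0.     84.7076 72.6147]
[0.6003 0.1029] 0.02 111.5 [   4.1147   40.5201   89.5344   -0.       49.9455 -107.3853]
[0.6887 0.1378] 0.16 111.5 [   6.4436   37.3574   68.4773   -0.       74.1653 -105.0564]
[0.4793 0.0553] 0.21 111.5 [  -0.5152   17.129    96.9106   -0.       65.9604 -112.0152]
[0.6003 0.1029] 0.3 111.5 [   4.1147   23.1082   72.1842   -0.       84.7076 -107.3853]
[0.4991 0.3597] 0.02 -68.5 [30.2226 40.8615 88.5895 -0.     50.549  98.7226]
[0.5875 0.3946] 0.16 -68.5 [29.053  37.7964 67.5662 -0.     74.6374 97.553 ]
[0.3782 0.3121] 0.21 -68.5 [ 32.55   17.752  95.921  -0.     66.327 101.05 ]
[0.4991 0.3597] 0.3 -68.5 [30.2226 23.6631 71.2762 -0.     85.0606 98.7226]
[0.4991 0.3597] 0.02 111.5 [ 30.2226  40.8615  88.5895  -0.      50.549  -81.2774]
[0.5875 0.3946] 0.16 111.5 [ 29.053   37.7964  6
[... 485 characters left out ...]
6.35 [ -19.1678   35.0745  107.6816   -0.       37.2439 -105.5178]
[0.466, -0.16] 0.012 96 [ -25.8976   35.6983  106.7454   -0.       37.5563 -121.8976]
[0.67, -0.11] 0.05 96 [ -14.3595   42.4226   77.6161   -0.       59.9613 -110.3595]
[0.67, -0.23] 0.05 96 [ -23.7728   44.4054   72.7399   -0.       62.8547 -119.7728]
[0.466, -0.16] 0.012 -84 [-25.8976  35.6983 106.7454  -0.      37.5563  58.1024]
[0.67, -0.11] 0.05 -84 [-14.3595  42.4226  77.6161  -0.      59.9613  69.6405]
[0.67, -0.23] 0.05 -84 [-23.7728  44.4054  72.7399  -0.      62.8547  60.2272]
[[0.416  0.3972 0.056 ]
 [0.5589 0.0143 0.056 ]]
[[-0.0736  0.2033]
 [-0.081  -0.2053]]
[0.559 0.235]
[[ 0.1531 -0.2066]
 [ 0.1541  0.1987]]
```

```bash
cat >> h.py <<'E'
def browns(im=None):
    im=ctrl.read_camera('top') if im is None else im
    m=mask(im,(0,120,40),(15,255,255)); o=np.zeros_like(m); o[150:275,262:372]=m[150:275,262:372]
    out=[]
    for c in cv2.findContours(o,cv2.RETR_EXTERNAL,cv2.CHAIN_APPROX_NONE)[0]:
        if cv2.contourArea(c)<150: continue
        w=plane('top',c.reshape(-1,2),.038)[:,:2].astype(np.float32)
        (cx,cy),(a,b),g=cv2.minAreaRect(w)
        if b>a: g+=90
        g=(g+90)%180-90; ax=rot2(g)@[1,0]
        # lug end: narrower end
        s=(w-[cx,cy])@ax; t=(w-[cx,cy])@[-ax[1],ax[0]]
        hw=lambda k: np.ptp(t[k]) if k.sum()>1 else 0
        L=max(a,b)/2
        sg=1 if hw(s>L-.016)<hw(s<-L+.016) else -1
        ctr=np.array([cx,cy])-sg*ax*.0115
        out.append((ctr,g,sg,max(a,b)))
    return out
def at(p,z): return [p[0],p[1],z]
E
python3 - <<'E'
from h import *
p=ctrl.current_tool_pos(); 
ctrl.goto(at([.466,-.16],.22),down(-84))
im=ctrl.read_camera('top'); cv2.imwrite('pics/t1.png',im)
for b in browns(im): print(b)
Tw=pose('wrist'); w=ctrl.read_camera('wrist'); cv2.imwrite('pics/w1.png',w)
print(ctrl.current_t(),ctrl.current_tool_pos())
E
```

```text
(array([ 0.4415, -0.3327]), 1.1450762748718262, 1, 0.11374084651470184)
3.0417 [ 0.4662 -0.1596  0.22  ]
```

View pics/w1.png

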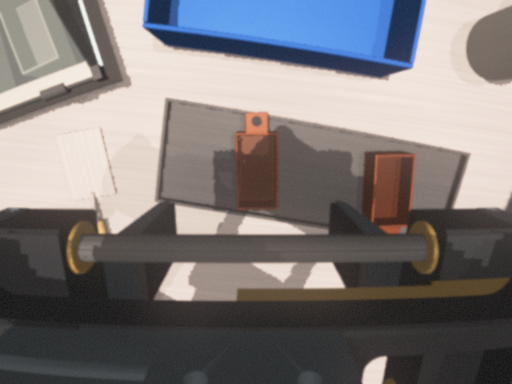

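The wrist view shows used tin 1 at (256,170) with its lug towards the tub, and used tin 2 at (390,190).

```bash
python3 - <<'E'
from h import *
w=plane('wrist',[[237,133],[278,133],[277,208],[235,208],[366,152],[413,154],[411,225]],.040);print(w)
print(w[:4].mean(0))
E
```

```text
[[ 0.511  -0.1378  0.04  ]
 [ 0.516  -0.1844  0.04  ]
 [ 0.4272 -0.1942  0.04  ]
 [ 0.4219 -0.1438  0.04  ]
 [ 0.5057 -0.2896  0.04  ]
 [ 0.5099 -0.347   0.04  ]
 [ 0.4222 -0.365   0.04  ]]
[ 0.469  -0.1651  0.04  ]
```

```bash
cat >> h.py <<'E'
def pick_used(c,ang,dst,dst_a):
    ctrl.command_gripper(0.85)
    ctrl.goto(at(c,.10),down(ang-90)); 
    ctrl.move_l(at(c,.014),vel=.12,contact_N=12)
    ctrl.command_gripper(0.0); w=ctrl.current_grip_width(); print('grip',w, ctrl.current_tool_pos())
    ctrl.move_l(at(c,.16),vel=.25)
    print('lifted',ctrl.current_grip_width())
    ctrl.goto(at(dst,.16),down(dst_a-90)); print('over',ctrl.current_grip_width())
    ctrl.move_l(at(dst,.03),vel=.2,contact_N=10); print(ctrl.current_tool_pos())
    ctrl.command_gripper(0.75)
    ctrl.move_l(at(dst,.2),vel=.35)
    print('t',ctrl.current_t())
E
python3 - <<'E'
from h import *
d=TUB+rot2(TUBA)@[-.008,.06]
pick_used(np.array([.468,-.163]),6.,d,TUBA)
im=ctrl.read_camera('top'); cv2.imwrite('pics/t2.png',im)
for b in browns(im): print(b)
cv2.imwrite('pics/w2.png',ctrl.read_camera('wrist'))
cv2.imwrite('pics/t2c.png',cv2.resize(im[150:260,260:370],None,fx=5,fy=5))
E
```

```text
grip 0.5462884314035084 [ 0.4681 -0.1631  0.0142]
lifted 0.5476991758454126
over 0.5463433435282602
[ 0.6694 -0.1122  0.0313]
t 8.9167
(array([ 0.4625, -0.3288]), 7.389737129211426, -1, 0.11361073702573776)
```

View pics/t2c.png

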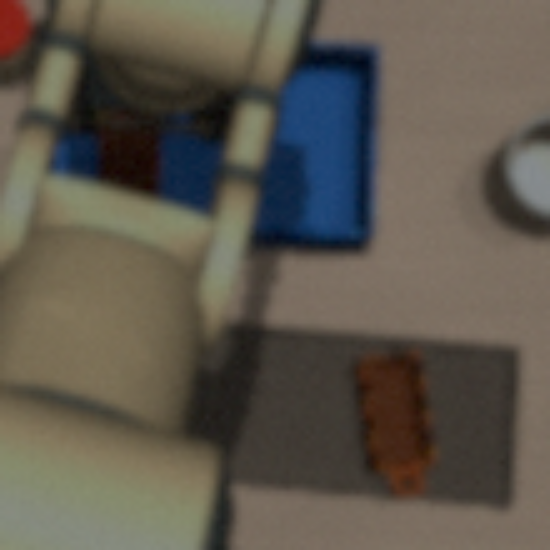

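View pics/w2.png

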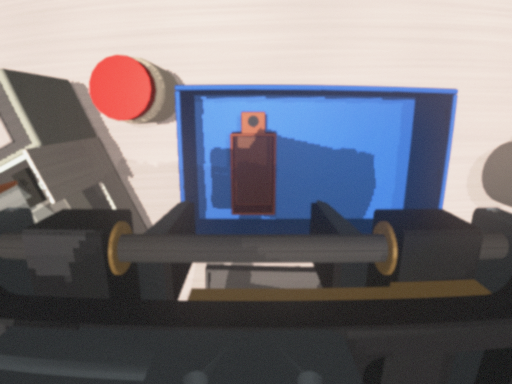

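Used tin 1 lies in the tub (wrist view (253,165)). Used tin 2 is in clear view at the crop's (395,420). Fetching it now.

```bash
python3 - <<'E'
from h import *
d=TUB+rot2(TUBA)@[.008,-.06]
bs=[b for b in browns() if b[0][0]<.55]; print(bs)
c=bs[0][0]
pick_used(c+np.array([.0015,-.002]),7.4,d,TUBA)
# look at the dispenser from ahead of it
ctrl.goto(at(D(-.02,0),.32),down(DA-90))
cv2.imwrite('pics/t3.png',ctrl.read_camera('top'))
ctrl.goto(at(D(-.12,0),.34),down(DA-90))
im=ctrl.read_camera('top'); print(browns(im)); cv2.imwrite('pics/t3.png',im)
np.save('w3T.npy',pose('wrist')); cv2.imwrite('pics/w3.png',ctrl.read_camera('wrist'))
print(ctrl.current_t())
E
```

```text
[(array([ 0.4625, -0.3288]), 7.525290489196777, -1, 0.11359294503927231)]
grip 0.5461148723720732 [ 0.4641 -0.331   0.0143]
lifted 0.5459903920422816
over 0.5480145813248096
[ 0.6816 -0.233   0.0314]
t 15.6333
[(array([ 0.6793, -0.2311]), 0.15432026982307434, -1, 0.09703648090362549), (array([ 0.6662, -0.1114]), 0.7003344893455505, 1, 0.10545458644628525)]
18.075
```

View pics/w3.png

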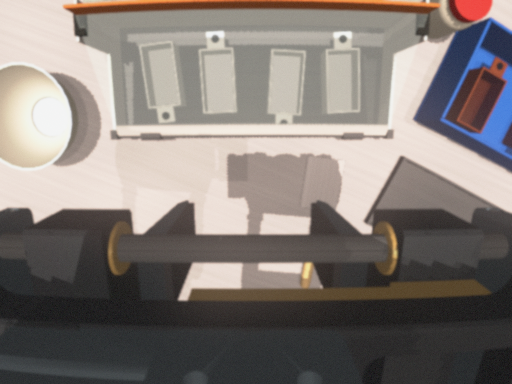

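View pics/t3.png

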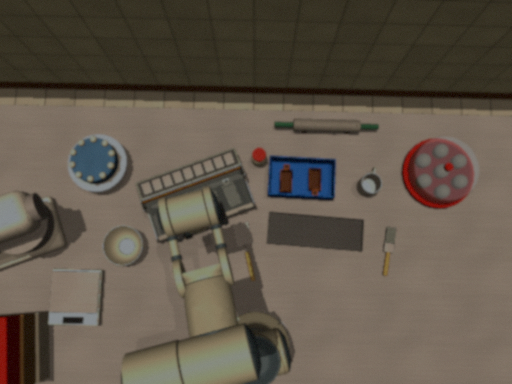

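Both used tins are in the tub and the tray is empty. The wrist view shows the four clean tins at (160,76), (217,78), (287,80) and (343,78), with lugs front, back, front, back. I'll zoom in for corners.

```bash
python3 - <<'E'
import cv2
im=cv2.imread('pics/w3.png')
cv2.imwrite('pics/w3c.png',cv2.resize(im[0:145,60:260],None,fx=4,fy=4,interpolation=cv2.INTER_CUBIC))
cv2.imwrite('pics/w3d.png',cv2.resize(im[0:145,250:450],None,fx=4,fy=4,interpolation=cv2.INTER_CUBIC))
E
```

```text
(no output)
```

View pics/w3c.png

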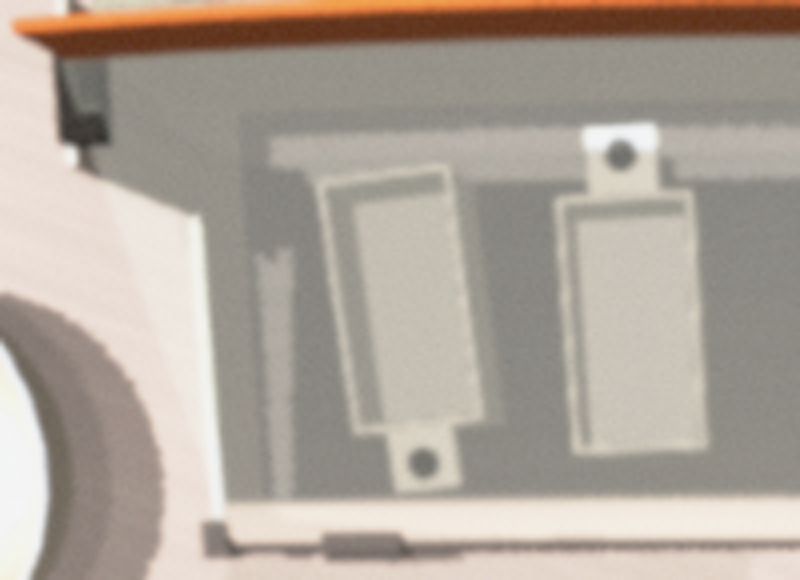

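View pics/w3d.png

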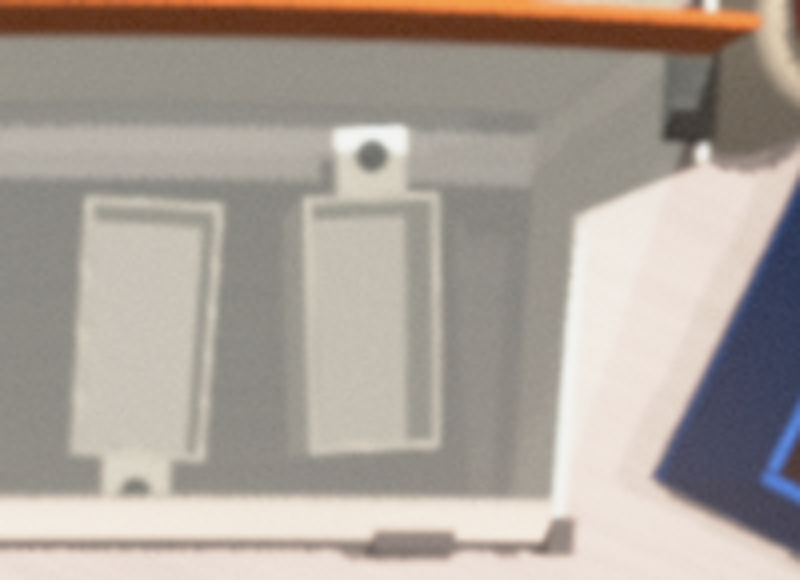

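```bash
python3 - <<'E'
from h import *
Tw=np.load('w3T.npy'); R=rot2(DA)
def c1(p): return np.array(p)/4+[60,0]
def c2(p): return np.array(p)/4+[250,0]
tins=[c1([[316,180],[450,165],[487,420],[357,436]]),c1([[557,200],[692,192],[708,450],[575,455]]),
 c2([[87,198],[224,204],[205,461],[70,455]]),c2([[303,200],[440,194],[438,447],[310,452]])]
for t in tins:
    w=plane('wrist',t,.048,Tw)[:,:2]; d=(w-DO)@R
    ax=(d[0]+d[1]-d[2]-d[3])/2; print('ctr',w.mean(0),'disp',d.mean(0),'len',np.linalg.norm(ax),'wid',np.linalg.norm(d[0]-d[1]),'ang',np.degrees(np.arctan2(ax[1],ax[0])))
w=plane('wrist',np.r_[c1([[195,217],[207,550]]),c2([[578,215],[572,550]])],.054,Tw)[:,:2]; print((w-DO)@R)
w=plane('wrist',np.r_[c1([[55,55],[14,22]]),c2([[700,50],[760,15]])],.150,Tw)[:,:2]; print('foot150',(w-DO)@R)
w=plane('wrist',np.r_[c1([[14,22]]),c2([[760,15]])],.176,Tw)[:,:2]; print('top176',(w-DO)@R)
for z in (.15,.176): print(z,proj('wrist',[[*D(.064,0),z]],Tw))
E
```

```text
ctr [0.5156 0.3607] disp [0.0057 0.1329] len 0.09124738250028612 wid 0.049503108200465 ang 6.159040375558401
ctr [0.5376 0.2784] disp [-0.004   0.0483] len 0.09083296323126458 wid 0.048679902221557256 ang 2.7505494671900212
ctr [0.5724 0.1847] disp [-0.006  -0.0517] len 0.09116717402978132 wid 0.04942323596707636 ang -3.09256271587465
ctr [0.6059 0.1081] disp [-0.0029 -0.1353] len 0.09003075584495324 wid 0.050284088612640984 ang 3.4751071202355175
[[ 0.0365  0.2059]
 [-0.0835  0.2117]
 [ 0.0367 -0.2072]
 [-0.0841 -0.2149]]
foot150 [[ 0.0639  0.2012]
 [ 0.0738  0.213 ]
 [ 0.0645 -0.1971]
 [ 0.0753 -0.2147]]
top176 [[ 0.0646  0.1976]
 [ 0.066  -0.1993]]
0.15 [[251.0315   7.5811]]
0.176 [[250.9717  -1.1491]]
```

Both views agree on the dispenser pose to about 2 mm. I'll run the flap opening and reach-in for tin B (second from left, lug at the back) with force checks at each waypoint.

```bash
cat >> h.py <<'E'
def flap_path():
    E=lambda th,s=.173: (-.083+s*np.cos(np.radians(th)), .056+s*np.sin(np.radians(th)))
    return [(.078,.158),(E(50)[0],.170),(E(70)[0],.19),(E(95)[0],.20),E(116,.15),E(118,.10),E(118,.05),(-.086,.08),(-.077,.066)]
def reach(y,ang,hx,ztcp=.020,opening=.75):
    R=down(DA+ang-90); t0=ctrl.current_t()
    ctrl.command_gripper(opening)
    ctrl.goto(at(D(.096,y),.24),R)
    for xf,z in flap_path():
        hit=ctrl.move_l(at(D(xf+.017,y),z),vel=.16,contact_N=25)
        f=ctrl.current_contact_force(); p=ctrl.current_tool_pos()
        print('xf %.3f z %.3f'%(xf,z),hit,f)
        if hit: return False
    for xh,z in ((-.060,ztcp),(hx,ztcp)):
        hit=ctrl.move_l(at(D(xh,y),z),vel=.12,contact_N=12)
        print('in',xh,z,hit,ctrl.current_contact_force())
        if hit: return False
    print('dt',ctrl.current_t()-t0)
    return True
E
python3 - <<'E'
from h import *
print(reach(.0483,2.75,-.004))
for n in('top','side','wrist'): cv2.imwrite(f'pics/{n}4.png',ctrl.read_camera(n))
print(ctrl.current_tool_pos(),ctrl.current_t())
E
```

```text
xf 0.078 z 0.158 False [0.2824 0.2728 0.3922]
xf 0.028 z 0.170 True [7.4884 5.3989 4.1939]
False
[0.6191 0.3107 0.1647] 20.3
```

```bash
python3 - <<'E'
from h import *
print((ctrl.current_tool_pos()[:2]-DO)@rot2(DA), ctrl.current_contact_force())
im=cv2.imread('pics/side4.png'); cv2.imwrite('pics/s4c.png',cv2.resize(im[80:220,180:330],None,fx=4,fy=4))
E
```

```text
[0.0837 0.0484] [7.975  4.5552 4.9682]
```

View pics/s4c.png

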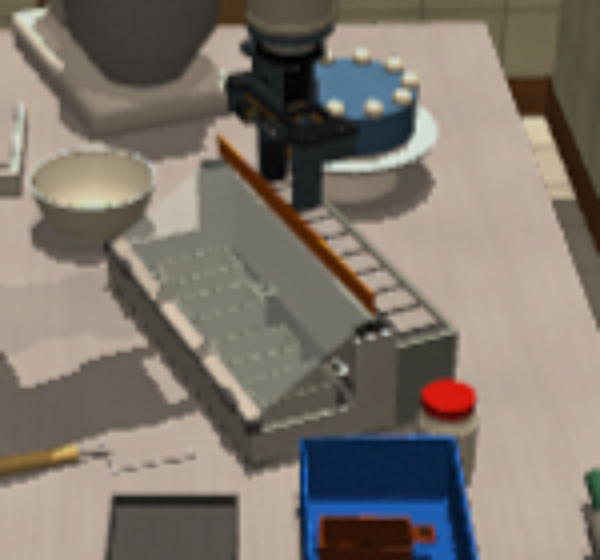

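View pics/wrist4.png

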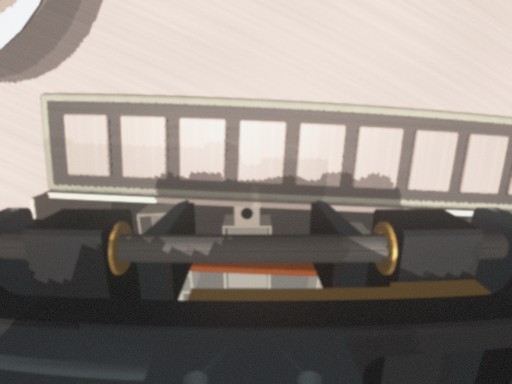

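The fingers are behind the orange tab and just touching it (side crop (320,215)). The stop may be only the contact knock, so I'll go on slowly and watch the force.

```bash
python3 - <<'E'
from h import *
ctrl.sleep(.2); print(ctrl.current_contact_force(), (ctrl.current_tool_pos()[:2]-DO)@rot2(DA))
for hx,z in ((.080,.166),(.074,.168),(.066,.169)):
    hit=ctrl.move_l(at(D(hx,.0484),z),vel=.04,contact_N=25)
    print(hx,hit,ctrl.current_contact_force(),(ctrl.current_tool_pos()[:2]-DO)@rot2(DA),ctrl.current_wrist_torque())
    if hit: break
im=ctrl.read_camera('side');cv2.imwrite('pics/s5c.png',cv2.resize(im[80:220,180:330],None,fx=4,fy=4))
E
```

```text
[7.3222 4.7782 6.0013] [0.0839 0.0484]
0.08 False [7.4451 4.3147 4.4433] [0.0817 0.0485] [ 0.7039 -0.9886 -0.254 ]
0.074 False [15.1056  7.1996 11.8593] [0.0784 0.0485] [ 1.6342 -2.2819 -0.6923]
0.066 True [4.4602 2.1547 1.9933] [0.0764 0.0485] [ 0.5182 -0.8144 -0.2602]
```

View pics/s5c.png

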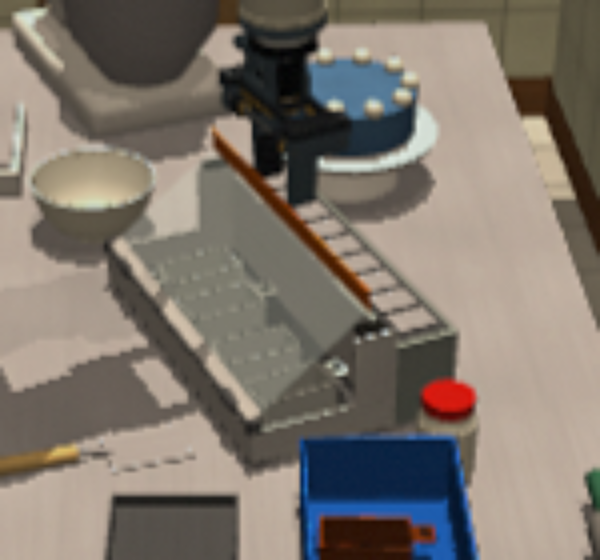

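The flap is opening, but the tab's friction on the fingertips jams: the tips rise more slowly than the tab, with an upward-to-horizontal force ratio of about 0.7. I'll back off and follow the tab's arc exactly.

```bash
cat >> h.py <<'E'
def flap_path():
    E=lambda th,s=.173: (-.083+s*np.cos(np.radians(th)), .056+s*np.sin(np.radians(th)))
    out=[(.076,.151)]
    for th,d in ((35,.001),(42,.002),(49,.004),(56,.005),(63,.006),(71,.003),(80,-.002),(90,-.008),(103,-.015)):
        e=E(th); out.append((e[0]+.003,e[1]+d))
    return out+[E(116,.15),E(118,.10),E(118,.05),(-.086,.08),(-.077,.066)]
def follow(y,path,vel=.10,N=25,verb=True):
    for xf,z in path:
        hit=ctrl.move_l(at(D(xf+.017,y),z),vel=vel,contact_N=N)
        if verb or hit: print('xf %.3f z %.3f'%(xf,z),hit,ctrl.current_contact_force())
        if hit: return False
    return True
E
python3 - <<'E'
from h import *
print(ctrl.current_t())
y=.0484
ctrl.move_l(at(D(.100,y),.175),vel=.1)
print(follow(y,[(.08,.152)]+flap_path()[:8]), ctrl.current_t())
im=ctrl.read_camera('side');cv2.imwrite('pics/s6c.png',cv2.resize(im[80:220,180:330],None,fx=4,fy=4))
E
```

```text
21.3667
xf 0.080 z 0.152 False [ 0.4395  0.5649 -0.0695]
xf 0.076 z 0.151 False [-0.6295 -0.1998 -0.0458]
xf 0.062 z 0.156 True [5.5994 3.9791 5.1647]
False 22.6083
```

View pics/s6c.png

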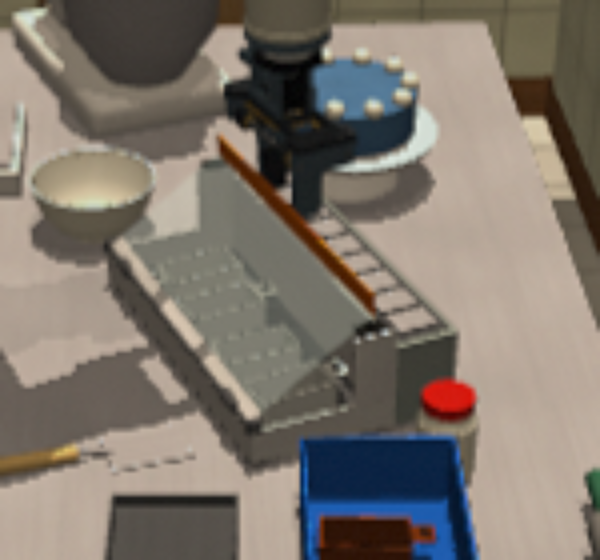

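```bash
cat >> h.py <<'E'
def flap_path():
    E=lambda th,s=.173: (-.083+s*np.cos(np.radians(th)), .056+s*np.sin(np.radians(th)))
    out=[(.076,.149)]
    for th,d in ((33,.000),(38,.002),(44,.005),(50,.007),(57,.008),(63,.008),(71,.004),(80,-.002),(90,-.008),(103,-.015)):
        e=E(th); out.append((e[0]+(.007 if th<60 else .003),e[1]+d))
    return out+[E(116,.15),E(118,.10),E(118,.05),(-.086,.08),(-.077,.066)]
E
python3 - <<'E'
from h import *
y=.0484
ctrl.move_l(at(D(.095,y),.152),vel=.1)
p=flap_path()
ok=follow(y,p[:4],vel=.05) and follow(y,p[4:9],vel=.08)
print(ok, ctrl.current_t(),(ctrl.current_tool_pos()[:2]-DO)@rot2(DA),ctrl.current_tool_pos())
im=ctrl.read_camera('side');cv2.imwrite('pics/s7c.png',cv2.resize(im[80:220,180:330],None,fx=4,fy=4))
E
```

```text
xf 0.076 z 0.149 False [ 0.0545  0.7848 -0.7363]
xf 0.069 z 0.150 False [ 0.7908 -0.2537  0.0898]
xf 0.060 z 0.165 False [4.0958 1.6887 1.661 ]
xf 0.048 z 0.181 False [3.1165 0.8733 1.6032]
xf 0.035 z 0.196 False [2.5897 1.556  0.513 ]
xf 0.018 z 0.209 False [1.8053 1.4932 1.4414]
xf -0.001 z 0.218 False [4.3274 1.7503 7.311 ]
xf -0.024 z 0.224 False [ 8.1905  2.7023 21.7243]
xf -0.050 z 0.224 True [2.6039 3.2847 6.0076]
False 26.4333 [-0.0114  0.0488] [0.5305 0.2762 0.2288]
```

View pics/s7c.png

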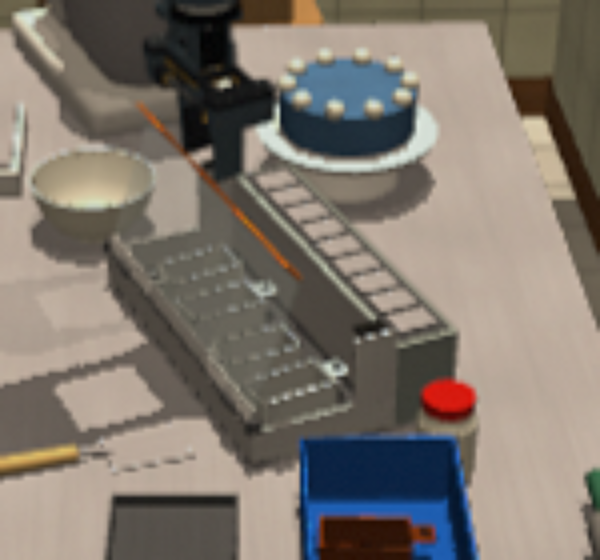

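The flap is drawn up to about 70° (tab in the crop from (140,105) to (298,275)), but the tips now press down on the leaning tab. I'll step back, lower the tips below the edge sooner, and then carry on.

```bash
cat >> h.py <<'E'
def flap_path():
    E=lambda th,s=.173: (-.083+s*np.cos(np.radians(th)), .056+s*np.sin(np.radians(th)))
    out=[(.076,.149)]
    for th,d in ((33,.000),(38,.002),(44,.005),(50,.004),(57,-.001),(63,-.006),(71,-.012),(80,-.018),(90,-.022),(103,-.022)):
        e=E(th); out.append((e[0]+(.007 if th<60 else .003),e[1]+d))
    return out+[E(116,.15),E(118,.10),E(118,.05),(-.086,.08),(-.077,.066)]
E
python3 - <<'E'
from h import *
y=.0484
p=flap_path()
print(follow(y,[(-.015,.228),(.003,.220),(.020,.208),(.035,.194),(.036,.186)],vel=.08))
ok=follow(y,p[5:12],vel=.08)
print(ok, ctrl.current_t(),(ctrl.current_tool_pos()[:2]-DO)@rot2(DA),ctrl.current_tool_pos())
im=ctrl.read_camera('side');cv2.imwrite('pics/s8c.png',cv2.resize(im[80:220,180:330],None,fx=4,fy=4))
E
```

```text
xf -0.015 z 0.228 False [2.8367 1.8806 3.1634]
xf 0.003 z 0.220 False [3.0394 0.9369 4.4793]
xf 0.020 z 0.208 False [6.2888 3.5632 9.9295]
xf 0.035 z 0.194 False [12.2172  7.0292 15.415 ]
xf 0.036 z 0.186 False [25.5488 11.861  29.7335]
True
xf 0.018 z 0.200 False [21.7521  9.5619 32.5318]
xf -0.001 z 0.204 True [4.9438 3.0477 5.5295]
False 28.9167 [0.0379 0.0487] [0.5764 0.2942 0.2096]
```

View pics/s8c.png

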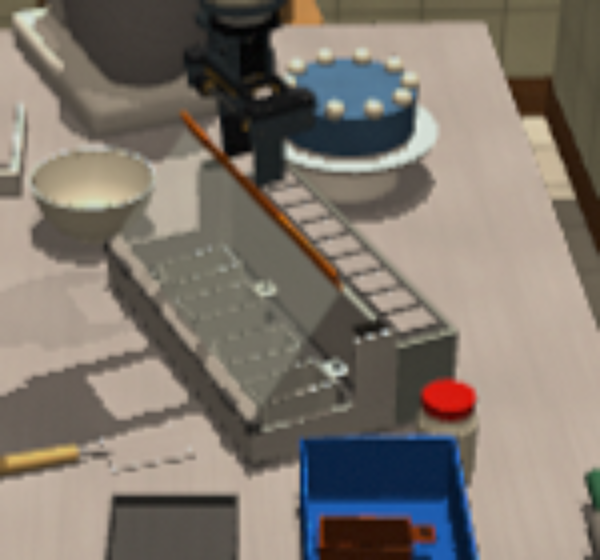

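The tip must be below the flap's edge from the start, since there's room down to the back wall at 118 mm. Then the edge bears on the finger's face and never on the leaning tab. Backing off and restarting that way.

```bash
cat >> h.py <<'E'
def flap_path():
    E=lambda th,s=.173: (-.083+s*np.cos(np.radians(th)), .056+s*np.sin(np.radians(th)))
    out=[(.078,.128)]
    for th,d in ((33,-.022),(38,-.020),(44,-.018),(50,-.016),(57,-.014),(63,-.012),(71,-.010),(80,-.009),(90,-.012),(103,-.018)):
        e=E(th); out.append((e[0]+(.007 if th<60 else .003),e[1]+d))
    return out+[E(116,.15),E(118,.10),E(118,.05),(-.086,.08),(-.077,.066)]
E
python3 - <<'E'
from h import *
y=.0484
p=flap_path()
print(follow(y,[(.045,.215),(.085,.190),(.085,.155),(.080,.128)],vel=.12,N=40))
ok=follow(y,p[1:10],vel=.08)
print(ok, ctrl.current_t(),(ctrl.current_tool_pos()[:2]-DO)@rot2(DA),ctrl.current_tool_pos())
im=ctrl.read_camera('side');cv2.imwrite('pics/s9c.png',cv2.resize(im[80:220,180:330],None,fx=4,fy=4))
E
```

```text
xf 0.045 z 0.215 False [-0.2967 -0.3155  0.0313]
xf 0.085 z 0.190 False [-0.1335 -0.5619  0.1491]
xf 0.085 z 0.155 False [0.0944 0.557  0.3063]
xf 0.080 z 0.128 False [0.3536 0.2939 1.3711]
True
xf 0.069 z 0.128 False [5.111  1.8367 2.251 ]
xf 0.060 z 0.143 False [5.5459 2.4852 3.2544]
xf 0.048 z 0.158 False [4.524  1.9935 2.4175]
xf 0.035 z 0.173 False [3.4376 1.6779 1.1876]
xf 0.018 z 0.187 False [2.1802 1.3334 0.4903]
xf -0.001 z 0.198 False [ 2.219   0.8125 -0.4192]
xf -0.024 z 0.210 False [ 0.5512 -0.4068 -0.0661]
xf -0.050 z 0.217 False [ 0.989   0.359  -0.5318]
xf -0.080 z 0.217 False [ 1.5013  0.9882 -0.4662]
True 34.45 [-0.0627  0.0484] [0.4829 0.257  0.2171]
```

View pics/s9c.png

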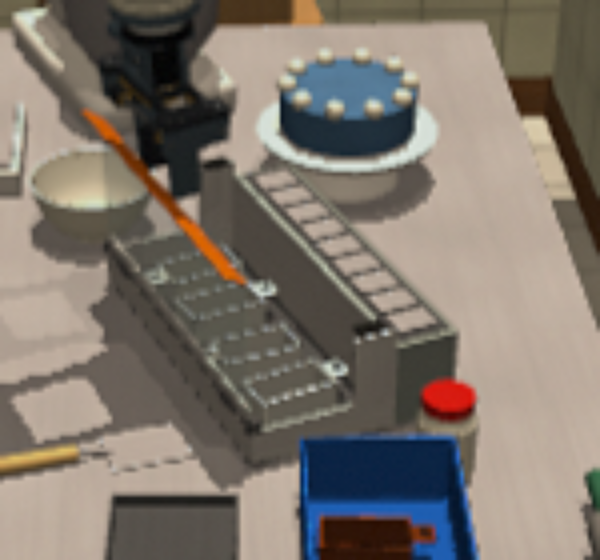

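Forces stay low now and the flap is upright (tab from (85,115) to (240,280)). Continuing over and down behind it, then in over the tin.

```bash
python3 - <<'E'
from h import *
y=.0484
p=flap_path()
ok=follow(y,p[10:],vel=.12)
if ok:
    for xh,z in ((-.060,.020),(-.004,.020)):
        hit=ctrl.move_l(at(D(xh,y),z),vel=.10,contact_N=12)
        print('in',xh,z,hit,ctrl.current_contact_force(),ctrl.current_tool_pos())
        if hit: break
print(ok, ctrl.current_t())
im=ctrl.read_camera('side');cv2.imwrite('pics/s10c.png',cv2.resize(im[80:220,180:330],None,fx=4,fy=4))
cv2.imwrite('pics/w10.png',ctrl.read_camera('wrist'))
E
```

```text
xf -0.119 z 0.207 False [1.7551 1.0968 0.0386]
xf -0.149 z 0.191 False [ 1.478  -0.4928  0.9392]
xf -0.130 z 0.144 False [ 1.4308  0.5074 -0.1243]
xf -0.106 z 0.100 False [3.7786 0.5133 0.3992]
xf -0.086 z 0.080 False [ 4.4155  1.2884 -0.9137]
xf -0.077 z 0.066 False [1.3881 0.303  0.4677]
in -0.06 0.02 True [3.779  1.5595 0.7767] [0.4875 0.2588 0.0203]
True 37.7167
```

View pics/s10c.png

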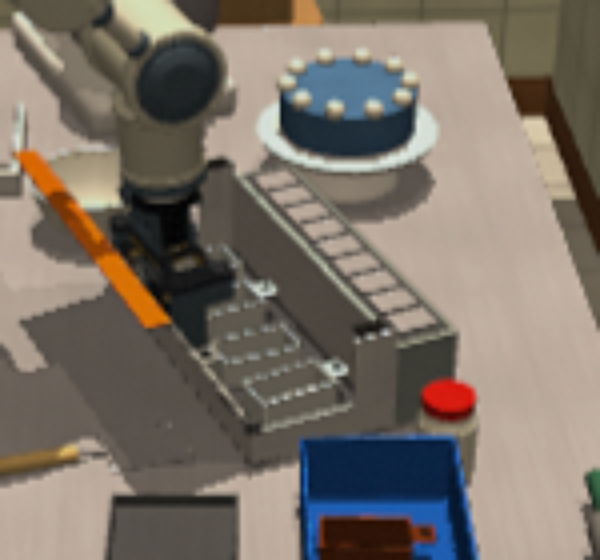

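View pics/w10.png

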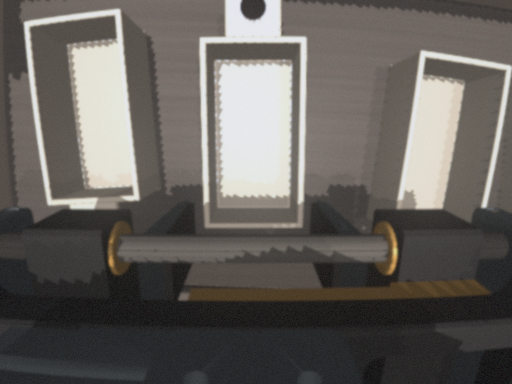

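The hand is inside the trough at z = 20 mm, with tin B centred between the fingers (wrist view x ≈ 253) and the flap leaning on the hand. The stop came just at the end of the move with only light force, so I'll move on.

```bash
cat >> h.py <<'E'
def place(ty,off,lugback,rot=0.):
    """off: tin centre minus TCP along tool z; target tin centre at tray (0,ty)"""
    a=TRAYA-90+(180 if lugback else 0)+rot
    R=down(a); zt=R[:2,2]
    tgt=T(.002,ty)-zt*off
    ctrl.goto(at(tgt,.12),R); print('over tray',ctrl.current_grip_width())
    hit=ctrl.move_l(at(tgt,.0125),vel=.10,contact_N=8); print('down',hit,ctrl.current_tool_pos()[2])
    ctrl.command_gripper(.72)
    ctrl.move_l(at(tgt,.13),vel=.25)
def grab(y,hx):
    ctrl.command_gripper(0.); w=ctrl.current_grip_width(); print('grip',w)
    for z,v in ((.06,.10),(.33,.22)):
        ctrl.move_l(at(D(hx,y),z),vel=v)
        print('lift',z,ctrl.current_grip_width(),ctrl.current_contact_force())
    return ctrl.current_grip_width()
E
python3 - <<'E'
from h import *
y=.0484;hx=-.004
hit=ctrl.move_l(at(D(hx,y),.020),vel=.10,contact_N=15)
print(hit,ctrl.current_contact_force(),ctrl.current_tool_pos())
if not hit:
    w=grab(y,hx)
    for n in('side','wrist'): cv2.imwrite(f'pics/{n}11.png',ctrl.read_camera(n))
print(ctrl.current_t())
E
```

```text
False [ 0.2379 -0.7639  1.4356] [0.5367 0.2782 0.0198]
grip 0.5496780658621011
lift 0.06 0.5445622391784852 [ 0.9247  0.7088 -0.7325]
lift 0.33 0.5466233459892371 [ 1.0293  0.1164 -1.4502]
40.9583
```

View pics/side11.png

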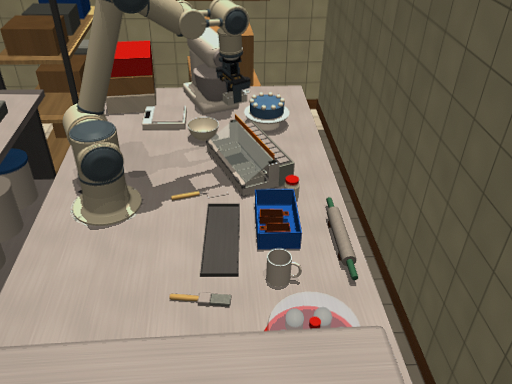

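View pics/wrist11.png

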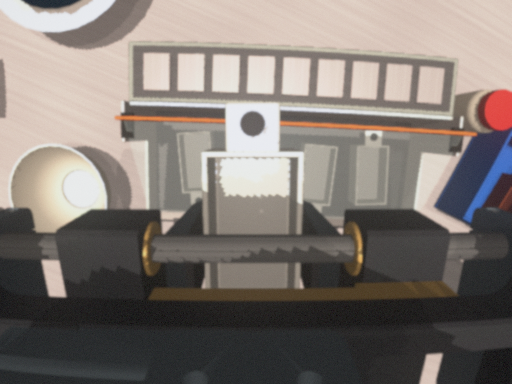

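Tin B is held with its lug at (253,123), the flap fell shut, and the other tins did not move. Placing it.

```bash
python3 - <<'E'
from h import *
place(.045,0.0,True)
ctrl.goto(at(D(-.12,0),.34),down(DA-90))
np.save('w12T.npy',pose('wrist')); cv2.imwrite('pics/w12.png',ctrl.read_camera('wrist'))
im=ctrl.read_camera('top'); cv2.imwrite('pics/t12c.png',cv2.resize(im[140:260,130:370],None,fx=3.3,fy=3.3,interpolation=cv2.INTER_CUBIC))
print(ctrl.current_t())
E
```

```text
over tray 0.5529576355704054
down True 0.01301927939237935
49.3
```

View pics/t12c.png

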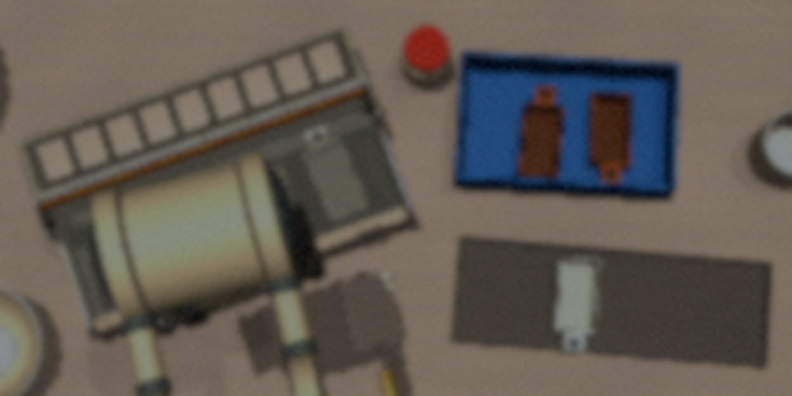

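View pics/w12.png

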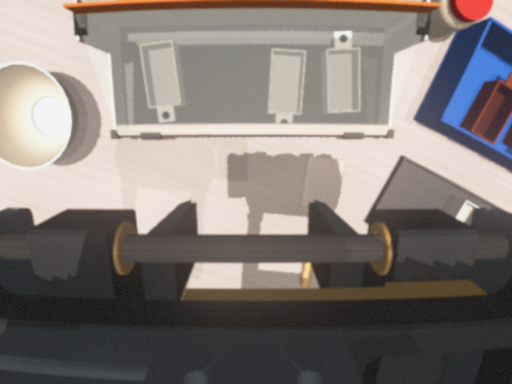

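Tin B stands in the tray with its lug to the front (crop (573,340)), the used tins are in the tub, and the other tins haven't moved. Next is tin C (lug front).

```bash
cat >> h.py <<'E'
def fetch(y,ang,hx):
    R=down(DA+ang-90); t0=ctrl.current_t()
    ctrl.command_gripper(.72)
    ctrl.goto(at(D(.108,y),.22),R)
    p=flap_path()
    p=[(.085,.155)]+p
    if not follow(y,p[:2],vel=.15): return False
    if not follow(y,p[2:10],vel=.09): return False
    if not follow(y,p[10:],vel=.15): return False
    for xh,z in ((-.060,.022),(hx,.020)):
        hit=ctrl.move_l(at(D(xh,y),z),vel=.10,contact_N=15)
        print('in',xh,z,hit,ctrl.current_contact_force(),ctrl.current_tool_pos())
        if hit and (abs(ctrl.current_tool_pos()[2]-z)>.003 or np.linalg.norm(ctrl.current_tool_pos()[:2]-D(xh,y))>.004): return False
    grab(y,hx); print('t',ctrl.current_t(),'dt',ctrl.current_t()-t0)
    return True
E
python3 - <<'E'
from h import *
ok=fetch(-.0517,-3.1,-.006); print(ok)
for n in('side','wrist'): cv2.imwrite(f'pics/{n}13.png',ctrl.read_camera(n))
E
```

```text
xf 0.085 z 0.155 False [0.4203 0.3726 1.0885]
xf 0.078 z 0.128 False [1.0119 0.6655 0.1023]
xf 0.069 z 0.128 False [ 0.2367  0.0924 -0.4895]
xf 0.060 z 0.143 False [5.4285 2.3205 2.8417]
xf 0.048 z 0.158 False [4.6194 2.2602 3.0025]
xf 0.035 z 0.173 False [3.4497 1.7398 2.1001]
xf 0.018 z 0.187 False [0.7213 0.9553 0.3187]
xf -0.001 z 0.198 False [ 0.9619  0.8954 -1.1142]
xf -0.024 z 0.210 False [ 1.0571  0.8712 -0.2551]
xf -0.050 z 0.217 False [ 1.1872  0.7211 -0.6216]
xf -0.080 z 0.217 False [ 1.2582  1.021  -0.819 ]
xf -0.119 z 0.207 False [1.3121 1.4192 0.1005]
xf -0.149 z 0.191 False [1.9679 0.2249 0.3126]
xf -0.130 z 0.144 False [ 2.0968  0.2652 -0.3861]
xf -0.106 z 0.100 False [3.8528 1.2033 0.7352]
xf -0.086 z 0.080 False [ 5.9572  3.1583 -2.2636]
xf -0.077 z 0.066 False [ 1.9189  0.8828 -0.8585]
in -0.06 0.022 False [ 7.3929  2.6542 -0.9727] [0.523  0.1651 0.022 ]
in -0.006 0.02 False [ 0.4029 -0.0786  0.704 ] [0.5715 0.1845 0.0198]
grip 0.5443938024184888
lift 0.06 0.5430182493056623 [6.5914 1.8705 0.6047]
lift 0.33 0.5482880961900297 [ 0.2416  0.7427 -1.2898]
t 60.7583 dt 11.458300000000001
True
```

View pics/wrist13.png

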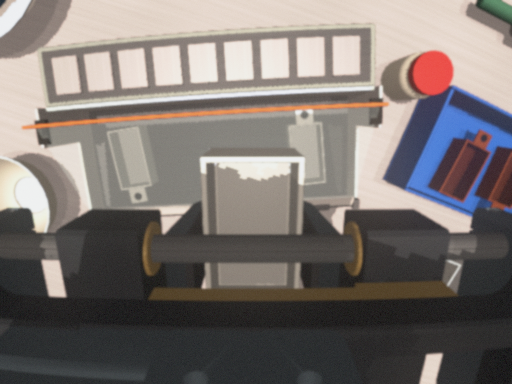

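Tin C is held straight (back rim at row 152, same as B, so no slip) and the flap is shut. I'll place it and then fetch tin A (lug front). Near the tall side, the grip goes 14 mm ahead of the tin's centre.

```bash
python3 - <<'E'
from h import *
place(-.045,0.0,False)
ok=fetch(.1335,6.2,-.008); print(ok)
for n in('side','wrist','top'): cv2.imwrite(f'pics/{n}14.png',ctrl.read_camera(n))
E
```

```text
over tray 0.5480501280071473
down True 0.011964148200190594
xf 0.085 z 0.155 False [0.4311 0.3128 0.4106]
xf 0.078 z 0.128 False [1.4165 0.7878 1.0128]
xf 0.069 z 0.128 False [4.5589 2.4114 2.8247]
xf 0.060 z 0.143 False [6.5456 3.909  3.8421]
xf 0.048 z 0.158 False [5.7498 2.9156 3.6414]
xf 0.035 z 0.173 False [3.2701 2.0023 1.4776]
xf 0.018 z 0.187 False [1.9069 2.0097 0.7636]
xf -0.001 z 0.198 False [ 0.503   0.6033 -0.8072]
xf -0.024 z 0.210 False [1.0976 1.2724 0.7733]
xf -0.050 z 0.217 False [ 0.9481 -0.054  -0.6125]
xf -0.080 z 0.217 False [ 0.6604  0.3533 -1.2499]
xf -0.119 z 0.207 False [ 1.5302  0.7618 -0.5595]
xf -0.149 z 0.191 False [ 0.8582 -0.4292  0.89  ]
xf -0.130 z 0.144 False [2.2159 0.0044 0.2295]
xf -0.106 z 0.100 False [ 2.8246  0.8773 -0.4271]
xf -0.086 z 0.080 False [ 6.1883  2.3061 -2.5922]
xf -0.077 z 0.066 False [ 0.9602  0.6634 -0.7415]
in -0.06 0.022 True [3.86   1.6581 1.5197] [0.4568 0.3386 0.0223]
in -0.008 0.02 False [ 0.4005  0.3542 -0.3647] [0.5019 0.3559 0.0198]
grip 0.5491041993724998
lift 0.06 0.5466652078343356 [ 1.9058 -0.0214  5.7004]
lift 0.33 0.5461092973925114 [-0.3534  0.5395 -0.8528]
t 77.6583 dt 12.758299999999991
True
```

View pics/wrist14.png

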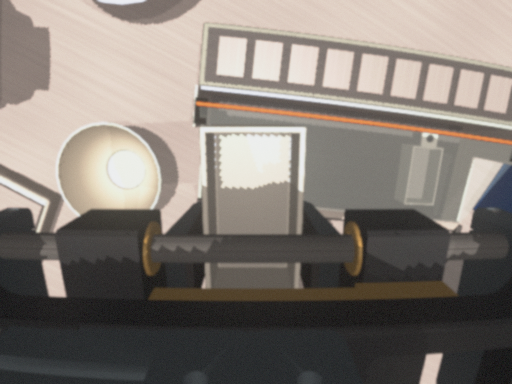

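View pics/side14.png

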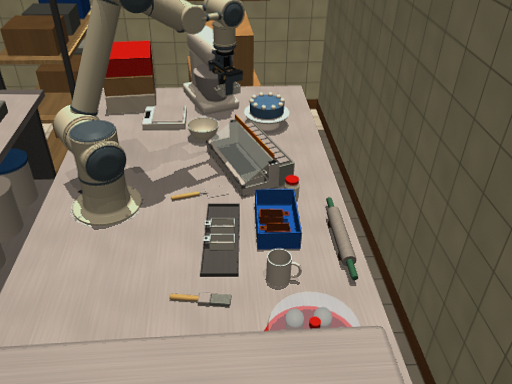

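Tin A is held well (back rim at row 128, consistent with the 14 mm offset). I'll place it and check the tray from above.

```bash
python3 - <<'E'
from h import *
place(.135,0.0140,False)
ctrl.goto(at(D(.0,0),.34),down(DA-90))
im=ctrl.read_camera('top'); cv2.imwrite('pics/top15.png',im);cv2.imwrite('pics/t15c.png',cv2.resize(im[140:260,130:370],None,fx=3.3,fy=3.3,interpolation=cv2.INTER_CUBIC))
print(ctrl.current_t())
E
```

```text
over tray 0.5477410223622022
down True 0.011945100158347443
83.3583
```

View pics/t15c.png

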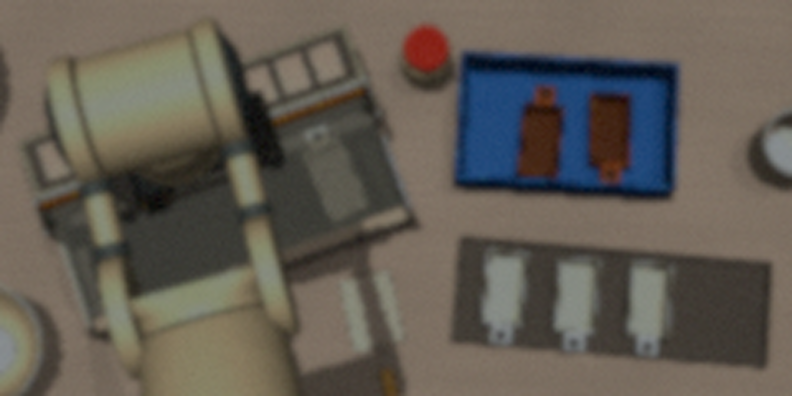

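Three tins stand in the tray, lugs to the front (crop (503,300), (576,300), (650,300)). Tin D is the last.

```bash
python3 - <<'E'
from h import *
ok=fetch(-.1358,3.5,-.016); print(ok)
for n in('side','wrist','top'): cv2.imwrite(f'pics/{n}16.png',ctrl.read_camera(n))
E
```

```text
xf 0.085 z 0.155 False [ 0.2601 -0.3615  0.3585]
xf 0.078 z 0.128 False [ 0.6721 -0.6879  0.4703]
xf 0.069 z 0.128 False [-0.592  -0.6503  0.1376]
xf 0.060 z 0.143 False [6.0198 1.2666 3.8978]
xf 0.048 z 0.158 False [5.7112 1.5392 3.7118]
xf 0.035 z 0.173 False [3.6503 0.6915 2.4847]
xf 0.018 z 0.187 False [ 1.463   1.1774 -0.0106]
xf -0.001 z 0.198 False [ 0.3239  0.6845 -1.3124]
xf -0.024 z 0.210 False [1.4248 0.7234 0.3992]
xf -0.050 z 0.217 False [ 0.5679  0.6882 -0.4373]
xf -0.080 z 0.217 False [ 0.8518  1.1121 -0.3578]
xf -0.119 z 0.207 False [ 1.7791  1.4096 -0.6431]
xf -0.149 z 0.191 False [1.0359 1.0827 1.5668]
xf -0.130 z 0.144 False [ 2.9929 -0.2541 -0.1342]
xf -0.106 z 0.100 False [4.4335 1.3623 0.1837]
xf -0.086 z 0.080 False [ 6.856   3.2824 -2.2026]
xf -0.077 z 0.066 False [ 1.6931  0.574  -1.0694]
in -0.06 0.022 False [ 6.9924  3.3776 -2.5717] [0.5541 0.0868 0.0221]
in -0.016 0.02 False [ 1.1917  0.1375 -0.2014] [0.5931 0.1026 0.0198]
grip 0.5459861345126823
lift 0.06 0.5427972314547381 [1.9381 1.2306 4.1139]
lift 0.33 0.5419809980191769 [-0.1169  0.0826 -0.6074]
t 94.5417 dt 11.183400000000006
True
```

View pics/wrist16.png

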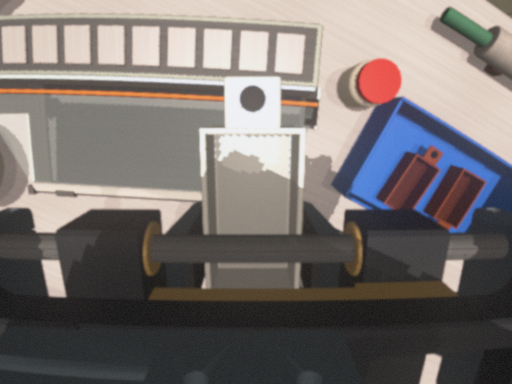

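Tin D is held (rim at row 128, lug at (253,98)) and the trough is now empty with the flap shut. Placing it, then checking.

```bash
python3 - <<'E'
from h import *
place(-.135,0.0135,True)
p=T(-.075,-.02)
ctrl.goto(at(p,.32),down(TRAYA-90))
Tw=pose('wrist'); np.save('w17T.npy',Tw); w=ctrl.read_camera('wrist'); cv2.imwrite('pics/w17.png',w)
ctrl.goto(at([.30,.28],.35),down(-45))
for n in('side','top'):
    im=ctrl.read_camera(n); cv2.imwrite(f'pics/{n}17.png',im)
cv2.imwrite('pics/t17c.png',cv2.resize(im[140:260,130:370],None,fx=3.3,fy=3.3,interpolation=cv2.INTER_CUBIC))
print(ctrl.current_t(), ctrl.current_contact_force())
E
```

```text
over tray 0.5463515202697939
down True 0.01192356291284704
104.7917 [ 0.3011 -0.6655  0.3626]
```

View pics/t17c.png

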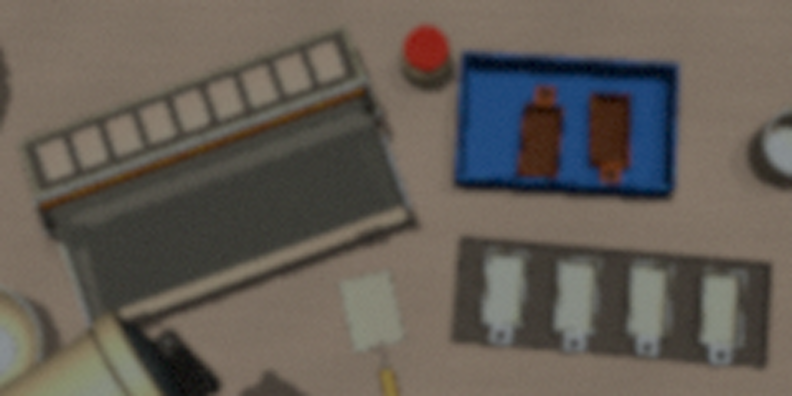

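View pics/w17.png

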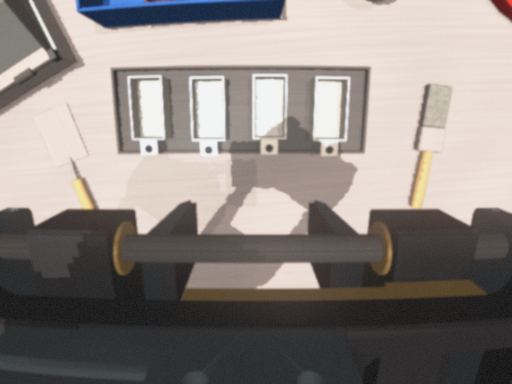

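View pics/side17.png

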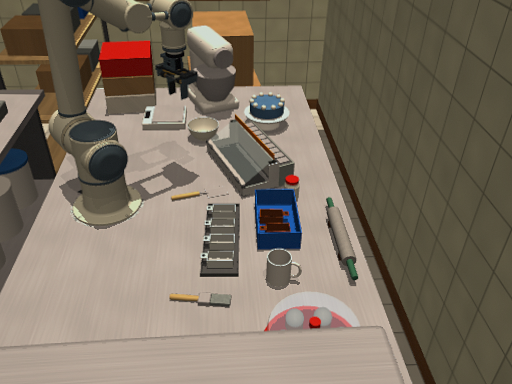

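Every tin looks seated. Now a numeric check of the tin poses, the flap, and the things to be left alone.

```bash
python3 - <<'E'
from h import *
Tw=np.load('w17T.npy'); R=rot2(TRAYA); w=cv2.imread('pics/w17.png')
g=cv2.cvtColor(w,cv2.COLOR_BGR2GRAY); m=((g>140)*255).astype(np.uint8)
for x0,x1 in((125,170),(185,230),(246,292),(308,354)):
    o=np.zeros_like(m); o[71:143,x0:x1]=m[71:143,x0:x1]
    c=max(cv2.findContours(o,cv2.RETR_EXTERNAL,cv2.CHAIN_APPROX_NONE)[0],key=cv2.contourArea)
    d=((plane('wrist',c.reshape(-1,2),.040,Tw)[:,:2]-TRAY)@R).astype(np.float32)
    r=cv2.minAreaRect(d); print(r, 'x',d[:,0].min(),d[:,0].max(),'y',d[:,1].min(),d[:,1].max())
a=cv2.imread('pics/top0.png');b=cv2.imread('pics/top17.png')
for n,im in(('start',a),('end',b)):
    og=mask(im,(5,130,60),(20,255,255)); og[:,:138]=0;og[:,245:]=0;og[:160]=0;og[205:]=0
    ys,xs=np.nonzero(og); print(n,'tab',len(xs),plane('top',np.c_[xs,ys],.163)[:,:2].mean(0))
    red=mask(im,(0,150,80),(8,255,255)); red[:,:250]=0;red[:,270:]=0;ys,xs=np.nonzero(red);print('lid',xs.mean(),ys.mean())
d=cv2.absdiff(a,b).max(2)
for n,(x0,x1,y0,y1) in dict(jug=(355,385,165,200),brush=(378,402,222,280),palette=(232,260,220,285),bowl=(103,148,225,268)).items(): print(n,(d[y0:y1,x0:x1]>40).sum())
print(browns(b))
cv2.imwrite('pics/diff.png',d)
E
```

```text
((0.0030555054545402527, 0.13509193062782288), (0.0549258217215538, 0.09825961291790009), 89.73303985595703) x -0.046140388 0.05212684 y 0.10776288 0.16273426
((0.0028384365141391754, 0.045715898275375366), (0.06521274149417877, 0.0994834154844284), 89.16879272460938) x -0.046669673 0.052222773 y 0.012399899 0.07904043
((0.0034369342029094696, -0.04403894767165184), (0.06520549952983856, 0.10036714375019073), 89.78018951416016) x -0.04670037 0.053539272 y -0.07660508 -0.011254838
((0.00309961661696434, -0.1330260932445526), (0.10144639015197754, 0.06188031658530235), 3.2985446453094482) x -0.04642878 0.052626643 y -0.1643048 -0.09957545
start tab 180 [0.62   0.2599]
lid 258.78723404255317 154.56737588652481
end tab 177 [0.6181 0.2646]
lid 258.8111888111888 154.62237762237763
jug 0
brush 0
palette 10
bowl 130
[(array([ 0.6793, -0.229 ]), -0.01212310791015625, -1, 0.09718766063451767), (array([ 0.6617, -0.1436]), -5.0452880859375, 1, 0.10734497010707855)]
```

All checks agree: tins are at tray x ≈ +3 mm and y ≈ ±135/±45 mm, within about 4° of square. The tab is on its starting line, so the flap is shut. The used tins are inside the tub and nothing else has moved. The differences at the bowl are the arm in front of it. Handing in.

```bash
python3 - <<'E'
from h import *
im=ctrl.read_camera('side'); r=cv2.imread('pics/side0.png'); d=cv2.absdiff(im,r).max(2)[115:145,185:222]; print('bowl side diff',(d>40).sum())
print(ctrl.current_t(), np.abs(ctrl.current_dq()).max()); print(ctrl.sign_off())
E
```

```text
bowl side diff 0
104.8417 0.17085036212369956
the job is handed in; nothing more can be done
None
```

The job is done and handed in at 104.8 s of the 210 s allowed. Both used tins are in the wash tub. All four clean tins stand in the tray with their lugs to the front edge.

**On the way:**
- **Flap:** The first tries at drawing it stalled, because the fingertips jammed by friction on the tab. With the tips below the flap's edge and following its arc, it opened each time with light force.
- **Used tin:** One used tin had shifted about 3 cm inside the tub by the time of a later picture. I left it, as it was still well inside.

**Last checks, just before handing in:**
- **Clean tins:** Their centres are within about 4 mm of the tray's middle line and about 90 mm apart. They are within about 4° of square. The pictures show them flat on the floor, but I did not measure tilt or height separately.
- **Flap and trough:** The orange tab is back on its starting line, so the flap is shut, and the trough is empty.
- **Other things:** The jar, jug and brush show no movement. The top view differed around the bowl and, by a few pixels, at the spatula. The side view showed no change at the bowl, so that was the arm in front of it. I did not recheck the spatula.
- **Robot:** The arm was clear and touching nothing.

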